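# Register a bar blank against the locating pins and jog the sensor up to it

### The arm

A 7-joint arm with a two-finger parallel gripper is mounted at the origin on a cart in front of the work surface, level with it; the furniture and walls round the work are solid. World frame = base frame: x ahead of the robot, y to its left, z up, the work surface at z = 0. Lengths are in mm, angles in rad, forces in N, time in s.
With the tool pointing down it reaches from about 400 to 925 mm from the base axis. Payload 4.1 kg.
Tool frame: the origin (TCP) lies at the very end of the fingers, on their centre line; the grasp point (between the pads) lies 19 mm behind it; z points along the fingers, y is the line along which they close (so a half turn about z gives the same grasp; the last joint's range is limited). The gripper opens to 85 mm and grips with 20 to 120 N. Pads are 22 mm wide; open, the fingers measure 114 mm over their backs; the gripper's body (76 mm by 85 mm) begins 54 mm behind the grasp point. The pads swing forward as they close: fully open they stand 13 mm farther back than shut.
Start: joints at [1.201, 0.398, 0.045, 1.537, -0.019, 1.207, -0.051], TCP at [173.913, -626.337, 231.347] pointing down, gripper open.
Joint ranges: [-2.82, 2.82], [-0.49, 2.23], [-1.37, 1.46], [0, 2.46], [-1.36, 4.5], [0.23, 2], [-2.94, 2.94]. Speed limits (rad/s): [2.57, 2.57, 3.14, 3.14, 3.14, 3.14, 3.14].

### API

Orientations are given as a 3x3 rotation matrix whose columns are the frame's x, y, z axes.
In Python, from cell import arm gives the robot as it stands.
- The arm moves only by the shell command python3 nudge.py FILE [OPENING] [FORCE], which reads ROWS from the file FILE. ROWS is a JSON list of rows, 1 to 20 of them, each of 6 numbers: dx, dy, dz in mm, then a rotation vector rx, ry, rz in rad; each row shifts and turns the commanded pose from where the row before left it, along the tool's axes as they then stand; what a row does not reach is not made up. A row lasts 1/12 s, in which the tool goes at most 41.7 mm and 0.125 rad, less where a joint would pass 70% of its speed; a pose out of reach is approached as far as the arm can. OPENING is the finger opening in mm, set as the command begins (- or left out keeps the last). The fingers move at their own pace and stop on an object; FORCE is the grip in N (left out, the last holds). Time passes only in rows, so rows that do not move let the fingers close. It prints the time, the measured TCP pose, the force, the opening and the grip force at its end. Input that does not fit is refused with a message, and nothing moves.
- arm.read_state(): the state, without advancing time (a new reading comes with each control period).
- arm.read_camera(name): name is "side" or "top" or "wrist"; returns the picture (420x560x3 uint8, red, green, blue); there is no depth.
- arm.camera_params(name): a dict with "camera_matrix" (3x3 intrinsics, pixels), "k1" (the pictures are not rectified: a ray, as slopes to the right and down, at radius r is drawn at 1 + k1 r^2 times it, then the intrinsics apply), "T" (4x4, takes a point from camera to world coordinates). Camera axes: x right, y down, z forward; pixel columns grow to the right and rows downward; lengths in mm; the calibration is good to about 2 mm. A picture is of the moment at which its call begins: read the wrist's pose just before it. camera_params takes no time and is no camera call; for the wrist camera it gives the pose at the moment of the call.
- arm.sign_off(): hands the job in; it is judged then, once.
The state is a dict: "time": time; "qpos": joint angles; "dq": joint speeds; "effort": joint torques, N m; "tool_pos": TCP position; "tcp_rot": TCP orientation; "wrist_force": force on the tool from outside, world axes, zero at the start; "torque": the same for the moment, N m; "finger_gap": finger opening in mm; "grasp_force": force on a finger pad.
Only numpy, scipy, OpenCV 4.12 (cv2) and the standard library are available. Lean on these libraries where they do the work, as an engineer would, in place of code of your own. Each camera call takes 0.05 s, during which the arm holds its last target. There are 200 camera calls.

### The job

Lay the longer of the two aluminium bar blanks flat on the locating fixture and push it up against its pins, with one long side on both side pins and one end on the end pin, no gap at any of them; leave the shorter blank where it lies. Then tilt the jog stick on the control box all the way to the left, keep it there for about a second so that the sensor comes up to the seated blank, and let the stick go back to centre, with the blank still against all three pins.

Things in the scene. Friction and masses are not known exactly. Their poses are not given: they have to be found in the camera images.
- long_blank: the blank to register: loose plain aluminium bar 90 mm long, 32 mm wide, 18 mm thick, about 0.14 kg, lying flat on the table, two small dark spots (drill marks) on its top. Origin at the centre of its underside, x across the 32 mm width, y along the 90 mm length, z up. Either end and either side will do against the pins.
- short_blank: the other blank, same material and section but only 60 mm long (x across 32 mm, y along 60 mm, origin at the centre of its underside). To be left alone: moving it more than 30 mm fails. The two blanks swap places from run to run: one lies front right, the other front left.
- fixture: locating fixture, fixed: dark steel plate, top face at z = 0.010, origin on its underside; x away from the robot, y to the left at yaw 0; it covers x -0.060..0.110, y -0.075..0.078. Three steel pins, 10 mm in diameter, rise 13 mm above it: side pins at x 0.035, y -0.010 and 0.040; end pin at x 0.014, y 0.065. Corner screw heads 11 mm wide, 4 mm high, at x -0.048 and 0.098, y -0.062 and 0.065.
- seat (a point): fixed point of the fixture, at (0.014, 0.015, 0.010) in its frame: here, on the plate's top face, lies the long blank's origin when it is registered, its length along fixture y, its +x long side on the two side pins and its +y end on the end pin. Axes as the fixture's.
- sensor_face (a point): front face of the level steel sensor barrel, 16 mm in diameter, axis 13 mm above the plate, running between the two side pins in a bracket (fixture x 0.087..0.105, top z 0.041). It follows the stick, 60 mm per rad: at fixture x 0.060 with the stick centred, at 0.033 (3 mm short of a seated blank) at full left tilt.
- control_box: control box, fixed: grey box 70 x 70 mm, 45 mm high, origin at the centre of its underside, x away from the robot and y to the left at yaw 0. The jog stick stands in the middle of its top. Between the box and the fixture an open sample case stands on the table, its raised lid 170 mm high; behind the box is a black power unit 172 mm high: carry things over them.
- jog_knob (a point): centre of the black knob of the jog stick: knob 26 mm in diameter and 32 mm tall (from 16 mm below this point to 16 mm above) on a 10 mm rod. The stick pivots about the box's x axis at 45 mm above the table, so this point is 72 mm from the pivot and stands at z = 0.117 over the middle of the box when centred; it swings along the box's y.
- jog_stick (a joint): tilt of the jog stick in rad: 0 upright, positive to the left (box +y), stops at +0.45 and -0.45. Spring-centred, 0.6 N m/rad (about 4 N sideways at the knob for full tilt); returns to 0 by itself when let go.

How it is judged (in metres and radians):
On the way, in this order (a step that is already met when the one before it is completed fails the run):
1. the long blank lies flat on the plate against both side pins and the end pin (x of long_blank in the frame of fixture between 0.012 and 0.017 m and y of long_blank in the frame of fixture between 0.013 and 0.018 m and z of long_blank in the frame of fixture between 0.008 and 0.0125 m and angle between the y axis of long_blank and the y axis of fixture, either way round below 0.035 rad and angle between the z axis of long_blank and the z axis of fixture, either way round below 0.05 rad), for 0.3 s.
2. the jog stick is held far to the left (more than 0.33 rad) while the blank stays against the pins (all of step 1 and value of joint jog_stick above 0.33 rad), for 0.7 s.
At the end, for the whole second after the job is handed in: the long blank lies flat on the plate and at rest, its centre within 2 mm of the seated place short of the pins (up to 3 mm past it) along both fixture axes and within 0.035 rad of square; the jog stick is back at centre within 0.06 rad; the short blank has moved less than 30 mm (all of step 1 and value of joint jog_stick between -0.06 and 0.06 rad and linear speed of long_blank below 0.01 m/s and distance of short_blank from where it was at the start of the episode below 0.03 m); the robot touches nothing.
It fails at once if the short blank is moved 30 mm or more from where it lay (distance of short_blank from where it was at the start of the episode above 0.03 m).
It also fails if it takes over 72 s, if anything falls off the work surface, if the arm or the gripper's body presses on something with over 40 N, if the wrist force passes 120 N, or if a joint passes its speed limit or range.

## Working session

There is one attempt and no reset: what is moved stays moved. The work goes in short steps, Python scripts to look and compute and a shell command to move; the robot and the scene stay as the last step left them, time stands still between calls to the robot, and variables do not carry over. Pictures are saved under pics/ and viewed, at most 13 in all, crops included, and the job is handed in when it is done.

```bash
ls; mkdir -p pics
python3 - <<'E'
from cell import arm
import cv2
for n in("top","side"):
    cv2.imwrite(f"pics/{n}0.png",arm.read_camera(n)[:,:,::-1])
    p=arm.camera_params(n);print(n,p)
s=arm.read_state();print(s)
E
```

```text
cell.py
nudge.py
pics
top {'camera_matrix': array([[401.67301326,   0.        , 281.71885796],
       [  0.        , 401.67301326, 211.92631578],
       [  0.        ,   0.        ,   1.        ]]), 'k1': 0.031730423112309496, 'T': array([[-2.58776826e-02, -9.88980863e-01,  1.45764187e-01,
         3.72385036e+02],
       [-9.99430053e-01,  2.24331661e-02, -2.52254127e-02,
        -5.34887590e+01],
       [ 2.16774982e-02, -1.46333884e-01, -9.88997715e-01,
         1.00460536e+03],
       [ 0.00000000e+00,  0.00000000e+00,  0.00000000e+00,
         1.00000000e+00]])}
side {'camera_matrix': array([[511.25883568,   0.        , 287.86792048],
       [  0.        , 511.25883568, 210.21431667],
       [  0.        ,   0.        ,   1.        ]]), 'k1': 0.030319808457473136, 'T': array([[-8.41824730e-01, -2.67729997e-01,  4.68670217e-01,
        -4.47052110e+01],
       [-5.39620215e-01,  4.36577420e-01, -7.19868168e-01,
         7.65984769e+02],
       [-1.18805317e-02, -8.58906750e-01, -5.11994188e-01,
         6.71970908e+02],
       [ 0.00000000e+00,  0.00000000e+00,  0.00000000e+00,
 
[... 173 characters left out ...]
5880355e-06, -7.99412828e-04,  8.31150522e-04, -3.30463157e-03,
        3.35175670e-04,  3.83782325e-04,  6.95735461e-04]), 'effort': array([ 2.82821806e-03, -4.76263976e+01,  1.36978906e+00, -2.54953068e+01,
        1.19126690e-02,  4.98800815e-03, -6.13348519e-06]), 'tool_pos': array([ 173.73696979, -625.77364137,  230.37537913]), 'tcp_rot': array([[ 9.63531731e-01,  2.67593471e-01, -5.81665780e-04],
       [ 2.67594074e-01, -9.63530360e-01,  1.63000228e-03],
       [-1.24274673e-04, -1.72620923e-03, -9.99998502e-01]]), 'wrist_force': array([ 0.26772728, -0.49579612, -0.64804656]), 'torque': array([-0.0094972 ,  0.00480666,  0.01735073]), 'grasp_force': 0.0, 'finger_gap': 85.2497605278002}
```

View pics/top0.png

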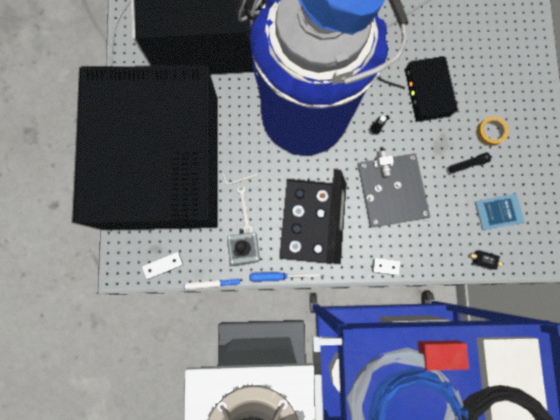

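View pics/side0.png

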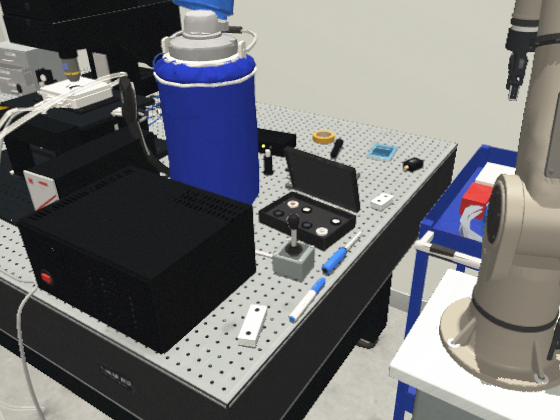

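```bash
cat > h.py <<'E'
import numpy as np,cv2
from cell import arm
def ray(p,uv):
    K=p["camera_matrix"];d=np.array([p["k1"],0,0,0,0.])
    uv=np.float64(uv).reshape(-1,1,2)
    n=cv2.undistortPoints(uv,K,d).reshape(-1,2)
    return np.c_[n,np.ones(len(n))]@p["T"][:3,:3].T
def w(p,uv,z):
    r=ray(p,uv);c=p["T"][:3,3]
    return c+r*((np.ravel(z)-c[2])/r[:,2])[:,None]
def proj(p,X):
    T=np.linalg.inv(p["T"]);X=np.float64(X).reshape(-1,3)
    return cv2.projectPoints(X,cv2.Rodrigues(T[:3,:3])[0],T[:3,3],p["camera_matrix"],np.array([p["k1"],0,0,0,0.]))[0].reshape(-1,2)
E
python3 - <<'E'
from h import *
im=cv2.imread("pics/top0.png");p=arm.camera_params("top")
print(w(p,[[162,265],[387,267],[243,247],[393,190]],[18,18,45,10]).round())
a=cv2.resize(im[235:290,130:270],None,fx=5.7,fy=5.3,interpolation=cv2.INTER_CUBIC)
b=cv2.resize(im[145:280,350:440],None,fx=4,fy=4,interpolation=cv2.INTER_CUBIC)
c=np.zeros((580,800,3),np.uint8);c[:291,:798]=a[:291,:798]
cv2.imwrite("pics/c1.png",b)
# side pins etc: blank contours
for n,(x0,y0,x1,y1) in dict(l=(138,248,188,282),s=(370,255,404,279)).items():
    g=im[y0:y1,x0:x1].min(2);m=(g>215).astype(np.uint8)
    cs=max(cv2.findContours(m,0,2)[0],key=cv2.contourArea)+[x0,y0]
    r=cv2.minAreaRect(cs);print(n,r,cv2.contourArea(cs));q=w(p,cv2.boxPoints(r),18);print(q.round(1),q.mean(0))
E
```

```text
[[ 395.  214.   18.]
 [ 376. -332.   18.]
 [ 432.   16.   45.]
 [ 569. -362.   10.]]
l ((161.56895446777344, 265.17242431640625), (13.370063781738281, 38.438934326171875), 68.19859313964844) 460.5
[[393.7 262.8  18. ]
 [425.7 178.3  18. ]
 [395.4 166.   18. ]
 [363.9 250.3  18. ]] [394.68223284 214.34279964  18.        ]
s ((386.62005615234375, 265.8493957519531), (25.111106872558594, 13.67894458770752), 7.594643592834473) 304.5
[[ 367.3 -298.    18. ]
 [ 400.  -304.4   18. ]
 [ 390.5 -364.9   18. ]
 [ 357.9 -358.2   18. ]] [ 378.94501244 -331.39674358   18.        ]
```

View pics/c1.png

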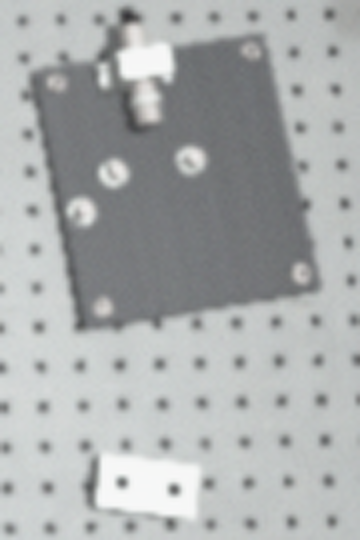

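Run:
```python
from h import *
from scipy.optimize import least_squares
im=cv2.imread("pics/top0.png");p=arm.camera_params("top")
px=np.array([[57,82],[250,50],[303,273],[102,307],[114,173],[190,160],[81,212]])/4+[350-.4,145-.4]
L=np.array([[98,65,14],[98,-62,14],[-48,-62,14],[-48,65,14],[35,40,23],[35,-10,23],[14,65,23.]])
def X(v):
    c,s=np.cos(v[2]),np.sin(v[2]);return L@np.array([[c,-s,0],[s,c,0],[0,0,1]]).T+[v[0],v[1],0]
r=least_squares(lambda v:(proj(p,X(v))-px).ravel(),[560,-362,.1])
print(r.x,r.fun.reshape(-1,2).round(2))
v=r.x;c,s=np.cos(v[2]),np.sin(v[2]);print("seat",v[0]+c*14-s*15,v[1]+s*14+c*15)
# gripper/side view of box crop
b=cv2.resize(im[225:275,215:275],None,fx=8,fy=8,interpolation=cv2.INTER_CUBIC);cv2.imwrite("pics/c2.png",b)
```

```text
[ 5.45271138e+02 -3.67434803e+02  1.49505783e-01] [[-0.86  0.61]
 [-0.44  0.35]
 [-0.85  0.36]
 [-0.23  0.5 ]
 [ 0.55 -0.59]
 [ 1.05 -0.68]
 [ 0.76 -0.52]]
seat 556.8807236531923 -350.5168390332089
```

View pics/c2.png

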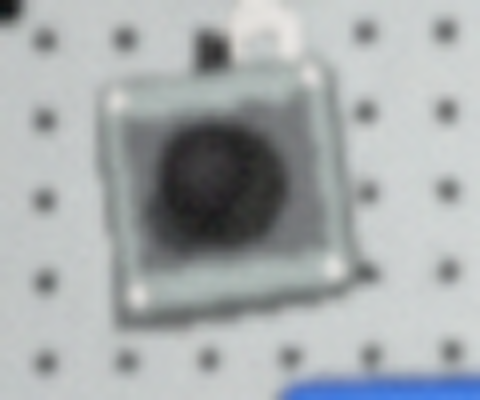

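```bash
cat >> h.py <<'E'
def rel(x,y,z,yaw):
    """displacement in tool axes to target; yaw = world angle of tool y; turn first"""
    s=arm.read_state();R=s["tcp_rot"];a=np.arctan2(R[1,1],R[0,1])
    da=(yaw-a+np.pi)%(2*np.pi)-np.pi
    c,sn=np.cos(yaw),np.sin(yaw);Rt=np.array([[sn,c,0],[-c,sn,0],[0,0,-1.]])
    d=np.array([x,y,z])-s["tool_pos"]
    # tilt fix as rotvec in tool axes
    rv=cv2.Rodrigues(R.T@Rt)[0].ravel()
    print("pos",s["tool_pos"].round(1),"yaw",a.round(4),"turn rz",(-da).round(4),"rotvec",rv.round(4),"then move(tool)",(Rt.T@d).round(1),"now-axes",(R.T@d).round(1),"t",s["time"].__round__(1))
E
echo '[[0, 0, 0, 0, 0, -0.119], [0, 0, 0, 0, 0, -0.119], [0, 0, 0, 0, 0, -0.119], [0, 0, 0, 0, 0, -0.119], [0, 0, 0, 0, 0, -0.119], [0, 0, 0, 0, 0, -0.119], [0, 0, 0, 0, 0, -0.119], [0, 0, 0, 0, 0, -0.119], [0, 0, 0, 0, 0, -0.119], [0, 0, 0, 0, 0, -0.119], [0, 0, 0, 0, 0, -0.119], [0, 0, 0, 0, 0, -0.119], [0, 0, 0, 0, 0, -0.119], [0, 0, 0, 0, 0, -0.119]]' > mv.in && python3 nudge.py mv.in
python3 -c "
from h import *
rel(450,-250,231,.36);p=arm.camera_params('top')
q=w(p,np.array([[118,100],[312,75],[334,263],[138,296],[222,185]])/8+[214.6,224.6],[45,45,45,45,133]);print(q.round(1),q[:4].mean(0));print(arm.read_state()['qpos'].round(2))"
```

```text
time: 1.27
tool_pos: [173.7, -626.0, 230.7]
tcp_rot: [[-0.363, 0.932, -0.0], [0.932, 0.363, 0.001], [0.001, 0.0, -1.0]]
wrist_force: [0.3, -0.2, -0.1]
finger_gap: 85.3
grasp_force: 0.0
pos [ 173.7 -626.   230.7] yaw 0.3719 turn rz 0.0119 rotvec [1.5708e+00 9.4000e-03 8.0000e-04] then move(tool) [-2.546e+02  3.910e+02 -3.000e-01] now-axes [249.9 394.   -0. ] t 1.3
[[456.   48.5  45. ]
 [462.   -9.3  45. ]
 [406.  -15.   45. ]
 [397.8  43.   45. ]
 [424.6  11.3 133. ]] [430.47528017  16.79342125  45.        ]
[ 1.42  0.41 -0.26  1.53  0.11  1.22  1.52]
```

```bash
sed -i 's/\[\[sn,c,0\],\[-c,sn,0\]/[[-sn,c,0],[c,sn,0]/' h.py
echo '[[16.7, 26.3, 0, 0, 0, 0], [16.7, 26.3, 0, 0, 0, 0], [16.7, 26.3, 0, 0, 0, 0], [16.7, 26.3, 0, 0, 0, 0], [16.7, 26.3, 0, 0, 0, 0], [16.7, 26.3, 0, 0, 0, 0], [16.7, 26.3, 0, 0, 0, 0], [16.7, 26.3, 0, 0, 0, 0], [16.7, 26.3, 0, 0, 0, 0], [16.7, 26.3, 0, 0, 0, 0], [16.7, 26.3, 0, 0, 0, 0], [16.7, 26.3, 0, 0, 0, 0], [16.7, 26.3, 0, 0, 0, 0], [16.7, 26.3, 0, 0, 0, 0], [16.7, 26.3, 0, 0, 0, 0], [0, 0, 0, 0, 0, 0.01]]' > mv.in && python3 nudge.py mv.in
python3 -c "
from h import *
rel(395,214,231,.36);print(arm.read_state()['qpos'].round(2));T=arm.camera_params('wrist')['T'];print(T.round(2));
cv2.imwrite('pics/w0.png',arm.read_camera('wrist')[:,:,::-1])"
```

```text
time: 2.6
tool_pos: [456.6, -244.1, 231.5]
tcp_rot: [[-0.358, 0.934, 0.003], [0.934, 0.358, 0.003], [0.002, 0.004, -1.0]]
wrist_force: [0.1, 0.3, -0.5]
finger_gap: 85.6
grasp_force: 0.0
pos [ 456.6 -244.1  231.5] yaw 0.3664 turn rz 0.0064 rotvec [ 0.0039 -0.0022  0.0064] then move(tool) [450.5 103.7   0.5] now-axes [449.8 106.5   1.9] t 2.6
[ 0.89  0.19 -0.54  1.84  0.1   1.14  0.68]
[[ 9.3000e-01  3.4000e-01  1.1000e-01  4.2855e+02]
 [ 3.6000e-01 -8.9000e-01 -2.8000e-01 -1.7110e+02]
 [ 0.0000e+00  3.1000e-01 -9.5000e-01  3.7411e+02]
 [ 0.0000e+00  0.0000e+00  0.0000e+00  1.0000e+00]]
```

```bash
echo '[[32.2, 7.4, 0, 0, 0, 0], [32.2, 7.4, 0, 0, 0, 0], [32.2, 7.4, 0, 0, 0, 0], [32.2, 7.4, 0, 0, 0, 0], [32.2, 7.4, 0, 0, 0, 0], [32.2, 7.4, 0, 0, 0, 0], [32.2, 7.4, 0, 0, 0, 0], [32.2, 7.4, 0, 0, 0, 0], [32.2, 7.4, 0, 0, 0, 0], [32.2, 7.4, 0, 0, 0, 0], [32.2, 7.4, 0, 0, 0, 0], [32.2, 7.4, 0, 0, 0, 0], [32.2, 7.4, 0, 0, 0, 0], [32.2, 7.4, 0, 0, 0, 0], [0, 0, 0, 0, 0, 0.006], [0, 0, 0, 0, 0, 0], [0, 0, 0, 0, 0, 0]]' > mv.in && python3 nudge.py mv.in
python3 -c "
from h import *
rel(395,214,231,.36);p=arm.camera_params('wrist');im=arm.read_camera('wrist')[:,:,::-1].copy()
cv2.imwrite('pics/w1.png',im);print(proj(p,[[395,214,18],[430,17,45]]))
import pickle;pickle.dump(p,open('pw1.pkl','wb'))
g=im.min(2);m=(g>205).astype(np.uint8)
for c in cv2.findContours(m,0,2)[0]:
  if cv2.contourArea(c)>600:
    r=cv2.minAreaRect(c);q=w(p,cv2.boxPoints(r),18);print(r,cv2.contourArea(c));print(q.round(1),q.mean(0),[np.linalg.norm(q[i]-q[i-1]).round(1) for i in (1,2)])
"
```

```text
time: 4.07
tool_pos: [392.8, 205.9, 230.9]
tcp_rot: [[-0.342, 0.94, -0.001], [0.94, 0.342, -0.001], [-0.001, -0.001, -1.0]]
wrist_force: [-0.2, -0.2, 0.2]
finger_gap: 85.1
grasp_force: 0.0
pos [392.8 205.9 230.9] yaw 0.3488 turn rz -0.0112 rotvec [-0.0011  0.001  -0.0112] then move(tool) [ 6.8  4.9 -0.1] now-axes [ 6.8  4.8 -0.2] t 4.1
[[283.04121649 182.95049823]
 [257.50017724 328.32099403]]
((120.10974884033203, 272.51220703125), (34.04587936401367, 39.824310302734375), 51.34019088745117) 1057.5
[[188.2   4.6  18. ]
 [223.8  58.7  18. ]
 [259.7  28.8  18. ]
 [224.4 -28.2  18. ]] [224.01934605  15.95562972  18.        ] [np.float64(64.8), np.float64(46.7)]
((42.00995635986328, 255.02978515625), (71.117919921875, 158.6671142578125), 8.07320499420166) 5986.5
[[  47.2 -158.8   18. ]
 [  70.1  113.2   18. ]
 [ 161.9  131.9   18. ]
 [ 161.3 -131.9   18. ]] [110.14781401 -11.43962058  18.        ] [np.float64(273.0), np.float64(93.7)]
((284.5, 189.5), (57.0, 43.0), 90.0) 1418.0
[[362.7 231.1  18. ]
 [411.9 249.1  18. ]
 [438.8 181.1  18. ]
 [386.6 162.   18. ]] [399.98679869 205.7984701   18.        ] [np.float64(52.4), np.float64(73.1)]
```

View pics/w1.png

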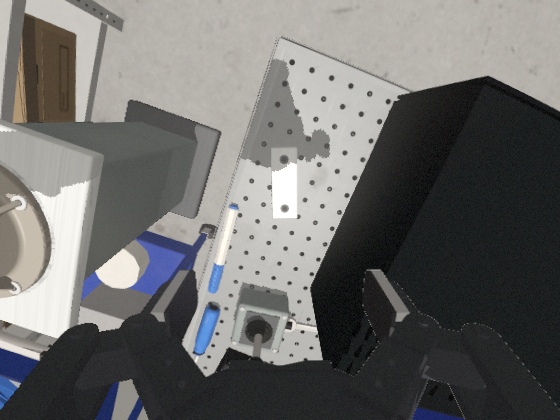

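```bash
python3 -c "
from h import *;import pickle
p=pickle.load(open('pw1.pkl','rb'));im=cv2.imread('pics/w1.png')
q=w(p,[[284.5,159],[285,209],[285,183],[272,183],[297.5,183]],18);print(q.round(1),np.arctan2(*(q[0]-q[1])[:2]))
t=arm.camera_params('top');print(w(t,[[73,222],[217,228],[210,68]],[172]*3).round())
g=im.min(2).astype(int);print(g[195,262:306],g[170,262:306]);print(g[140:156,278],g[210:226,278])
rel(*q[:2].mean(0)[:2],120,.35)
"
```

```text
[[386.4 242.3  18. ]
 [409.1 183.1  18. ]
 [397.3 214.8  18. ]
 [382.1 209.2  18. ]
 [411.9 220.1  18. ]] -0.3653042753779702
[[484. 353. 172.]
 [464.  60. 172.]
 [818.  74. 172.]]
[204 203 205 206 207 206 207 206 206 149 223 252 255 255 255 255 255 254
 254 255 255 255 255 255 255 255 255 255 255 255 255 255 255 255 244 213
 205 203 204 204 204 204 204 204] [203 204 206 205 205 204 204 205 205 180 171 168 169 218 184 170 170 244
 253 255 255 255 255 255 255 255 255 255 255 255 255 255 255 255 244 212
 206 206 204 206 206 204 205 207]
[123 125 124 124 124 124 132 137 160 166 168 165 168 166 166 167] [254 255 255 255 255 255 255 255 217 204 203 203 203 203 201 200]
pos [392.9 205.5 230.9] yaw 0.3475 turn rz -0.0025 rotvec [-0.001   0.0011 -0.0025] then move(tool) [  5.1   7.  110.9] now-axes [  5.3   7.1 110.8] t 4.1
```

```bash
echo '[[0, 0, 0, 0, 0, -0.0155], [5.9, 6.1, 0, 0, 0, 0], [0, 0, 22.6, 0, 0, 0], [0, 0, 22.6, 0, 0, 0], [0, 0, 22.6, 0, 0, 0], [0, 0, 22.6, 0, 0, 0], [0, 0, 22.6, 0, 0, 0], [0, 0, 22.6, 0, 0, 0], [0, 0, 22.6, 0, 0, 0], [0, 0, 22.6, 0, 0, 0], [0, 0, 15.6, 0, 0, 0], [0, 0, 0, 0, 0, 0], [0, 0, 0, 0, 0, 0]]' > mv.in && python3 nudge.py mv.in 60
python3 -c "
from h import *
rel(396.5,213.2,5,.363)
p=arm.camera_params('wrist');im=arm.read_camera('wrist')[:,:,::-1];cv2.imwrite('pics/w2.png',im)"
```

```text
time: 5.2
tool_pos: [396.0, 213.9, 34.4]
tcp_rot: [[-0.356, 0.934, -0.002], [0.934, 0.356, -0.001], [-0.0, -0.002, -1.0]]
wrist_force: [0.5, 0.5, 0.1]
finger_gap: 60.2
grasp_force: 0.0
pos [396.  213.9  34.4] yaw 0.3645 turn rz 0.0015 rotvec [-0.0019  0.0004  0.0015] then move(tool) [-0.9  0.2 29.4] now-axes [-0.9  0.3 29.4] t 5.2
```

View pics/w2.png

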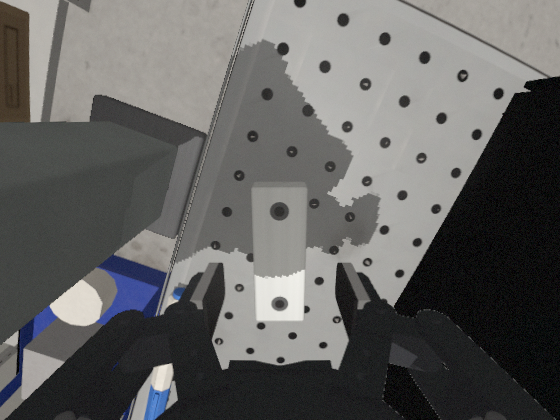

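```bash
python3 -c "
from h import *
p=arm.camera_params('wrist')
q=w(p,[[279,211],[280,303]],18);print(q,q.mean(0));s=arm.read_state();print(s['tcp_rot'].T@(q.mean(0)-s['tool_pos']),np.linalg.norm(q[0]-q[1]))"
echo '[[0, 0, 15, 0, 0, 0], [0, 0, 14.4, 0, 0, 0], [0, 0, 0, 0, 0, 0]]' > mv.in && python3 nudge.py mv.in 
echo '[[0, 0, 0, 0, 0, 0], [0, 0, 0, 0, 0, 0], [0, 0, 0, 0, 0, 0], [0, 0, 0, 0, 0, 0], [0, 0, 0, 0, 0, 0], [0, 0, 0, 0, 0, 0], [0, 0, 0, 0, 0, 0], [0, 0, 0, 0, 0, 0]]' > mv.in && python3 nudge.py mv.in 25 40
```

```text
[[386.360311   242.75359812  18.        ]
 [409.13760629 184.98658632  18.        ]] [397.74895864 213.87009222  18.        ]
[-1.05094674  0.61452322 17.31073946] 62.09535274483109
time: 5.5
tool_pos: [396.1, 214.2, 5.2]
tcp_rot: [[-0.357, 0.934, -0.001], [0.934, 0.357, -0.001], [-0.001, -0.001, -1.0]]
wrist_force: [-1.0, -0.7, -0.6]
finger_gap: 60.0
grasp_force: 0.0
time: 6.17
tool_pos: [397.2, 215.5, 6.9]
tcp_rot: [[-0.357, 0.934, 0.002], [0.934, 0.357, 0.0], [-0.001, 0.002, -1.0]]
wrist_force: [-1.2, -0.4, 6.0]
finger_gap: 31.4
grasp_force: 40.3
```

```bash
echo '[[0, 0, -10, 0, 0, 0], [0, 0, -25, 0, 0, 0], [0, 0, -32, 0, 0, 0], [0, 0, -32, 0, 0, 0], [0, 0, -32, 0, 0, 0], [0, 0, -32, 0, 0, 0], [0, 0, -32, 0, 0, 0], [0, 0, -30, 0, 0, 0], [0, 0, 0, 0, 0, 0.107], [0, 0, 0, 0, 0, 0.107], [0, 0, 0, 0, 0, 0]]' > mv.in && python3 nudge.py mv.in 25 60
python3 -c "
from h import *
rel(540,-360,232,.15)"
```

```text
time: 7.08
tool_pos: [396.0, 215.1, 231.5]
tcp_rot: [[-0.149, 0.989, 0.002], [0.989, 0.149, -0.001], [-0.001, 0.002, -1.0]]
wrist_force: [0.2, 0.2, -1.7]
finger_gap: 30.1
grasp_force: 60.2
pos [396.  215.1 231.5] yaw 0.15 turn rz 0.0 rotvec [0.0017 0.001  0.    ] then move(tool) [-5.902e+02  5.650e+01 -5.000e-01] now-axes [-5.902e+02  5.640e+01  1.000e-01] t 7.1
```

```bash
echo '[[-15, 1.5, 0, 0, 0, 0], [-30, 2.9, 0, 0, 0, 0], [-32, 3.1, 0, 0, 0, 0], [-32, 3.1, 0, 0, 0, 0], [-32, 3.1, 0, 0, 0, 0], [-32, 3.1, 0, 0, 0, 0], [-32, 3.1, 0, 0, 0, 0], [-32, 3.1, 0, 0, 0, 0], [-32, 3.1, 0, 0, 0, 0], [-32, 3.1, 0, 0, 0, 0], [-32, 3.1, 0, 0, 0, 0], [-32, 3.1, 0, 0, 0, 0], [-32, 3.1, 0, 0, 0, 0], [-32, 3.1, 0, 0, 0, 0], [-32, 3.1, 0, 0, 0, 0], [-32, 3.1, 0, 0, 0, 0], [-32, 3.1, 0, 0, 0, 0], [-32, 3.1, 0, 0, 0, 0], [-32, 3.1, 0, 0, 0, 0], [-1, 0, 0, 0, 0, 0]]' > mv.in && python3 nudge.py mv.in
echo '[[0, 0, 0, 0, 0, 0], [0, 0, 0, 0, 0, 0], [0, 0, 0, 0, 0, 0]]' > mv.in && python3 nudge.py mv.in
python3 -c "
from h import *;import pickle
rel(540,-360,232,.15)
p=arm.camera_params('wrist');im=arm.read_camera('wrist')[:,:,::-1]
pickle.dump(p,open('pw3.pkl','wb'));cv2.imwrite('pics/w3.png',im)"
```

```text
time: 8.75
tool_pos: [540.3, -367.6, 229.1]
tcp_rot: [[-0.146, 0.989, -0.001], [0.989, 0.146, -0.003], [-0.003, -0.001, -1.0]]
wrist_force: [-1.3, -1.3, -2.0]
finger_gap: 30.1
grasp_force: 60.1
time: 9.0
tool_pos: [541.8, -357.5, 230.5]
tcp_rot: [[-0.154, 0.988, -0.0], [0.988, 0.154, 0.001], [0.001, -0.0, -1.0]]
wrist_force: [0.4, 0.6, -2.1]
finger_gap: 30.3
grasp_force: 60.1
pos [ 541.8 -357.5  230.5] yaw 0.1551 turn rz 0.0051 rotvec [-0.0001 -0.0013  0.0051] then move(tool) [-2.2 -2.2 -1.5] now-axes [-2.2 -2.2 -1.5] t 9.0
```

View pics/w3.png

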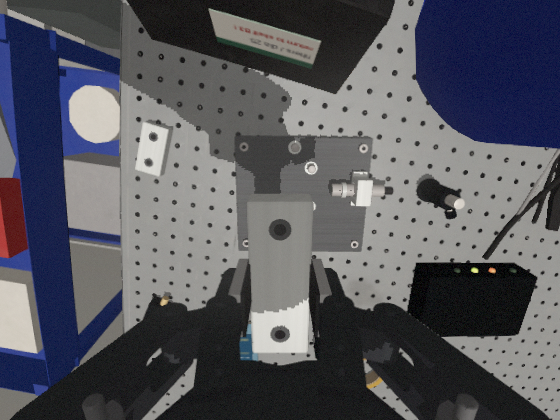

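Run:
```python
from h import *;import pickle
from scipy.optimize import least_squares
p=pickle.load(open('pw3.pkl','rb'))
px=np.array([[243.5,148],[363,148],[354,244],[246,243],[294.5,147],[311,168.5]])
L=np.array([[-48,65,14],[98,65,14],[98,-62,14],[-48,-62,14],[14,65,23.],[35,40,23]])
def X(v):
    c,s=np.cos(v[2]),np.sin(v[2]);return L@np.array([[c,-s,0],[s,c,0],[0,0,1]]).T+[v[0],v[1],0]
r=least_squares(lambda v:(proj(p,X(v))-px).ravel(),[545,-367,.15])
v=r.x;print(v,r.fun.reshape(-1,2).round(2))
c,s=np.cos(v[2]),np.sin(v[2]);print("seat",v[0]+c*14-s*15,v[1]+s*14+c*15)
S=arm.read_state()
q=w(p,[[280,229],[280,334],[248,195],[314,195],[281,195]],241.6)
print((S["tcp_rot"].T@(q-S["tool_pos"]).T).T.round(1))
```

```text
[ 5.48052894e+02 -3.70681870e+02  1.50255175e-01] [[-0.51 -1.19]
 [-0.06 -0.22]
 [ 0.24 -0.04]
 [ 0.01  0.46]
 [-0.04  0.68]
 [ 0.38  0.41]]
seat 559.6497980946496 -353.7552098279995
[[ 29.7   0.8 -10.9]
 [-32.4   1.  -11. ]
 [ 46.5 -14.1 -10.9]
 [ 46.6  16.7 -10.9]
 [ 46.6   1.3 -10.9]]
```

```bash
echo '[[-7.5, 1.1, 0, 0, 0, 0.005], [0, 0, 20, 0, 0, 0], [0, 0, 25, 0, 0, 0], [0, 0, 25, 0, 0, 0], [0, 0, 25, 0, 0, 0], [0, 0, 25, 0, 0, 0], [0, 0, 25, 0, 0, 0], [0, 0, 20, 0, 0, 0], [0, 0, 15, 0, 0, 0], [0, 0, 15, 0, 0, 0], [0, 0, 10, 0, 0, 0], [0, 0, 4, 0, 0, 0], [0, 0, 0, 0, 0, 0], [0, 0, 0, 0, 0, 0], [0, 0, 0, 0, 0, 0], [0, 0, 0, 0, 0, 0]]' > mv.in && python3 nudge.py mv.in
python3 -c "
from h import *;import pickle
rel(544,-364.8,17,.15)
p=arm.camera_params('wrist');im=arm.read_camera('wrist')[:,:,::-1]
pickle.dump(p,open('pw4.pkl','wb'));cv2.imwrite('pics/w4.png',im)"
```

```text
time: 10.38
tool_pos: [544.7, -367.2, 22.7]
tcp_rot: [[-0.146, 0.989, 0.002], [0.989, 0.146, -0.001], [-0.002, 0.002, -1.0]]
wrist_force: [-0.1, 0.7, -1.4]
finger_gap: 30.6
grasp_force: 60.2
pos [ 544.7 -367.2   22.7] yaw 0.1465 turn rz -0.0035 rotvec [ 0.0016  0.0016 -0.0035] then move(tool) [ 2.5 -0.4  5.7] now-axes [ 2.5 -0.4  5.7] t 10.4
```

View pics/w4.png

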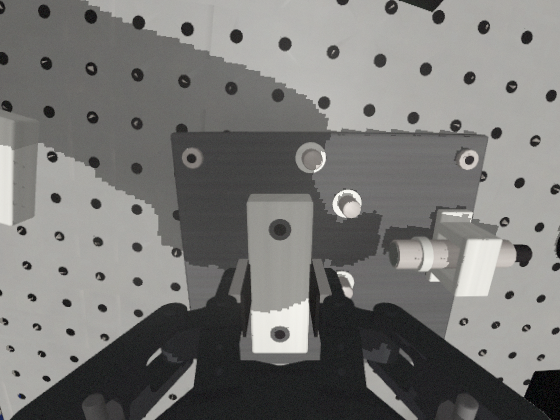

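Run:
```python
from h import *;import pickle
from scipy.optimize import least_squares
def fit(n,p,px,L):
    px=np.array(px,float);L=np.array(L,float)
    def X(v):
        c,s=np.cos(v[2]),np.sin(v[2]);return L@np.array([[c,-s,0],[s,c,0],[0,0,1]]).T+[v[0],v[1],0]
    r=least_squares(lambda v:(proj(p,X(v))-px).ravel(),[545,-367,.15])
    v=r.x;c,s=np.cos(v[2]),np.sin(v[2]);print(n,v.round(3),"seat",v[0]+c*14-s*15,v[1]+s*14+c*15,np.abs(r.fun).max().round(2))
    print(r.fun.reshape(-1,2).round(1).tolist())
p=pickle.load(open('pw3.pkl','rb'))
A=[[-48,65,14],[98,65,14],[98,-62,14],[-48,-62,14],[14,65,10.],[35,40,10]]
fit("w3",p,[[243.5,148],[363,148],[354,244],[246,243],[294.5,147],[311,168.5]],A)
p=pickle.load(open('pw4.pkl','rb'))
fit("w4",p,[[192,158],[468,159],[310,157],[347,203],[352,211]],[A[0],A[1],A[4],A[5],[35,40,23]])
fit("top",arm.camera_params("top"),np.array([[57,82],[250,50],[303,273],[102,307],[114,173],[190,160],[81,212]])/4+[350-.4,145-.4],
 [[98,65,14],[98,-62,14],[-48,-62,14],[-48,65,14],[35,40,10],[35,-10,10],[14,65,10.]])
p=pickle.load(open('pw4.pkl','rb'));S=arm.read_state()
q=w(p,[[280,229],[280,335],[248,195],[313,195]],22.7-7+18)
print((S["tcp_rot"].T@(q-S["tool_pos"]).T).T.round(1))
```

```text
w3 [ 5.48456e+02 -3.71121e+02  1.49000e-01] seat 560.081605012604 -354.2142528030689 0.84
[[-0.1, -0.8], [0.3, 0.3], [0.4, 0.4], [0.2, 0.7], [-0.2, 0.3], [-0.4, -0.7]]
w4 [ 5.48211e+02 -3.70570e+02  1.47000e-01] seat 559.8660222837424 -353.6832914380801 1.29
[[-0.8, 0.5], [1.3, 0.6], [0.2, 0.4], [-0.6, -0.0], [-0.0, -1.3]]
top [ 5.46334e+02 -3.68953e+02  1.47000e-01] seat 557.9933727154896 -352.06858454301124 0.32
[[-0.2, 0.1], [0.3, -0.0], [-0.3, 0.0], [0.3, -0.0], [-0.2, -0.0], [0.1, 0.0], [0.1, -0.1]]
[[ 29.6   1.1 -11.1]
 [-33.4   1.2 -11.1]
 [ 46.5 -13.9 -11.2]
 [ 46.5  16.5 -11.1]]
```

```bash
echo '[[0, 0, 2.5, 0, 0, -0.001], [0, 0, 2.5, 0, 0, 0], [0, 0, 0, 0, 0, 0], [0, 0, 0, 0, 0, 0], [0, 0, 0, 0, 0, 0]]' > mv.in && python3 nudge.py mv.in
echo '[[3, 0, 0, 0, 0, 0], [3, 0, 0, 0, 0, 0], [1, 0, 0, 0, 0, 0], [1, 0, 0, 0, 0, 0], [0, 0, 0, 0, 0, 0], [0, 0, 0, 0, 0, 0], [0, 0, 0, 0, 0, 0]]' > mv.in && python3 nudge.py mv.in
```

```text
time: 10.85
tool_pos: [544.3, -367.1, 17.1]
tcp_rot: [[-0.147, 0.989, 0.001], [0.989, 0.147, -0.001], [-0.001, 0.001, -1.0]]
wrist_force: [-0.4, 0.2, 3.5]
finger_gap: 30.6
grasp_force: 60.7
time: 11.43
tool_pos: [543.2, -359.3, 17.1]
tcp_rot: [[-0.147, 0.989, 0.001], [0.989, 0.147, -0.001], [-0.001, 0.001, -1.0]]
wrist_force: [0.1, -2.2, 6.3]
finger_gap: 30.0
grasp_force: 60.9
```

```bash
echo '[[1, 0, -0.3, 0, 0, 0], [1, 0, 0, 0, 0, 0], [1, 0, 0, 0, 0, 0], [0, 0, 0, 0, 0, 0], [0, 0, 0, 0, 0, 0], [0, 0, 0, 0, 0, 0]]' > mv.in && python3 nudge.py mv.in
echo '[[1, 0, 0, 0, 0, 0], [0, 0, 0, 0, 0, 0], [0, 0, 0, 0, 0, 0], [0, 0, 0, 0, 0, 0]]' > mv.in && python3 nudge.py mv.in
```

```text
time: 11.93
tool_pos: [542.5, -356.1, 17.1]
tcp_rot: [[-0.147, 0.989, 0.0], [0.989, 0.147, -0.0], [-0.0, 0.0, -1.0]]
wrist_force: [-0.1, -3.7, 5.2]
finger_gap: 30.3
grasp_force: 60.9
time: 12.27
tool_pos: [542.3, -355.2, 17.1]
tcp_rot: [[-0.147, 0.989, 0.0], [0.989, 0.147, -0.001], [-0.001, 0.0, -1.0]]
wrist_force: [0.2, -2.5, 4.0]
finger_gap: 30.2
grasp_force: 60.9
```

```bash
echo '[[1, 0, 0, 0, 0, 0], [0, 0, 0, 0, 0, 0], [0, 0, 0, 0, 0, 0], [0, 0, 0, 0, 0, 0]]' > mv.in && python3 nudge.py mv.in | grep -E "pos|force"
echo '[[1, 0, 0, 0, 0, 0], [0, 0, 0, 0, 0, 0], [0, 0, 0, 0, 0, 0], [0, 0, 0, 0, 0, 0]]' > mv.in && python3 nudge.py mv.in| grep -E "pos|force"
```

```text
tool_pos: [542.2, -354.3, 17.1]
wrist_force: [0.5, -3.0, 5.4]
grasp_force: 60.9
tool_pos: [542.1, -354.2, 17.1]
wrist_force: [0.4, -4.7, 4.6]
grasp_force: 60.8
```

```bash
echo '[[1, 0, 0, 0, 0, 0], [0, 0, 0, 0, 0, 0], [0, 0, 0, 0, 0, 0], [0, 0, 0, 0, 0, 0]]' > mv.in && python3 nudge.py mv.in | grep -E "pos|force"
echo '[[1, 0, 0, 0, 0, 0], [0, 0, 0, 0, 0, 0], [0, 0, 0, 0, 0, 0], [0, 0, 0, 0, 0, 0]]' > mv.in && python3 nudge.py mv.in| grep -E "pos|force"
```

```text
tool_pos: [542.0, -354.1, 17.1]
wrist_force: [1.8, -6.9, 3.1]
grasp_force: 60.7
tool_pos: [542.0, -354.0, 17.1]
wrist_force: [2.2, -7.6, 2.4]
grasp_force: 60.6
```

```bash
echo '[[-2, 0, 0, 0, 0, 0], [-1.5, 3, 0, 0, 0, 0], [0, 3, 0, 0, 0, 0], [0, 3, 0, 0, 0, 0], [0, 2, 0, 0, 0, 0], [0, 1, 0, 0, 0, 0], [0, 0, 0, 0, 0, 0], [0, 0, 0, 0, 0, 0], [0, 0, 0, 0, 0, 0]]' > mv.in && python3 nudge.py mv.in | grep -E "pos|force"
echo '[[0, 1, 0, 0, 0, 0], [0, 1, 0, 0, 0, 0], [0, 0, 0, 0, 0, 0], [0, 0, 0, 0, 0, 0], [0, 0, 0, 0, 0, 0]]' > mv.in && python3 nudge.py mv.in| grep -E "pos|force"
echo '[[0, 1, 0, 0, 0, 0], [0, 0, 0, 0, 0, 0], [0, 0, 0, 0, 0, 0], [0, 0, 0, 0, 0, 0]]' > mv.in && python3 nudge.py mv.in| grep -E "pos|force"
```

```text
tool_pos: [549.7, -353.4, 17.1]
wrist_force: [-8.5, -2.4, 13.8]
grasp_force: 61.9
tool_pos: [551.5, -353.1, 17.1]
wrist_force: [-8.8, -2.6, 13.5]
grasp_force: 61.9
tool_pos: [552.2, -353.1, 17.1]
wrist_force: [-9.5, -2.4, 14.6]
grasp_force: 61.9
```

```bash
echo '[[0, 0, -1, 0, 0, 0], [0, 0, 0, 0, 0, 0], [0, 0, 0, 0, 0, 0], [0, 0, 0, 0, 0, 0]]' > mv.in && python3 nudge.py mv.in | grep -E "pos|force|rot"
echo '[[0, 1, 0, 0, 0, 0], [0, 0, 0, 0, 0, 0], [0, 0, 0, 0, 0, 0], [0, 0, 0, 0, 0, 0]]' > mv.in && python3 nudge.py mv.in| grep -E "pos|force"
```

```text
tool_pos: [553.3, -352.8, 17.2]
tcp_rot: [[-0.146, 0.989, -0.007], [0.989, 0.146, -0.0], [0.001, -0.007, -1.0]]
wrist_force: [-4.7, -4.2, 7.4]
grasp_force: 61.2
tool_pos: [553.8, -352.7, 17.1]
wrist_force: [-7.0, -2.9, 8.3]
grasp_force: 61.2
```

```bash
echo '[[0, 0, -0.7, 0, 0, 0], [0, 1, 0, 0, 0, 0], [0, 1, 0, 0, 0, 0], [0, 0, 0, 0, 0, 0], [0, 0, 0, 0, 0, 0], [0, 0, 0, 0, 0, 0]]' > mv.in && python3 nudge.py mv.in | grep -E "pos|force|rot"
echo '[[0, 1, 0, 0, 0, 0], [0, 0, 0, 0, 0, 0], [0, 0, 0, 0, 0, 0], [0, 0, 0, 0, 0, 0]]' > mv.in && python3 nudge.py mv.in| grep -E "pos|force"
echo '[[0, 1, 0, 0, 0, 0], [0, 0, 0, 0, 0, 0], [0, 0, 0, 0, 0, 0], [0, 0, 0, 0, 0, 0]]' > mv.in && python3 nudge.py mv.in| grep -E "pos|force"
```

```text
tool_pos: [556.8, -352.3, 17.2]
tcp_rot: [[-0.147, 0.989, -0.006], [0.989, 0.147, 0.0], [0.001, -0.006, -1.0]]
wrist_force: [-2.5, -4.2, 3.5]
grasp_force: 60.6
tool_pos: [557.7, -352.1, 17.2]
wrist_force: [-3.8, -5.1, 3.0]
grasp_force: 60.6
tool_pos: [558.7, -352.0, 17.2]
wrist_force: [-3.9, -3.4, 3.1]
grasp_force: 60.6
```

```bash
echo '[[0, 1, 0, 0, 0, 0], [0, 0, 0, 0, 0, 0], [0, 0, 0, 0, 0, 0], [0, 0, 0, 0, 0, 0]]' > mv.in && python3 nudge.py mv.in | grep -E "pos|force|rot"
echo '[[0, 1, 0, 0, 0, 0], [0, 0, 0, 0, 0, 0], [0, 0, 0, 0, 0, 0], [0, 0, 0, 0, 0, 0]]' > mv.in && python3 nudge.py mv.in| grep -E "pos|force"
echo '[[0, 1, 0, 0, 0, 0], [0, 0, 0, 0, 0, 0], [0, 0, 0, 0, 0, 0], [0, 0, 0, 0, 0, 0]]' > mv.in && python3 nudge.py mv.in| grep -E "pos|force|rot"
```

```text
tool_pos: [558.8, -352.0, 17.2]
tcp_rot: [[-0.146, 0.989, -0.008], [0.989, 0.146, 0.0], [0.001, -0.008, -1.0]]
wrist_force: [-5.8, -3.3, 5.6]
grasp_force: 60.8
tool_pos: [558.8, -352.0, 17.2]
wrist_force: [-7.3, -3.0, 6.2]
grasp_force: 61.0
tool_pos: [558.9, -351.9, 17.2]
tcp_rot: [[-0.146, 0.989, -0.012], [0.989, 0.146, 0.0], [0.002, -0.012, -1.0]]
wrist_force: [-8.9, -3.7, 8.5]
grasp_force: 61.2
```

```bash
echo '[[1, 0, 0, 0, 0, 0], [1, 0, 0, 0, 0, 0], [0, 0, 0, 0, 0, 0], [0, 0, 0, 0, 0, 0], [0, 0, 0, 0, 0, 0]]' > mv.in && python3 nudge.py mv.in | grep -E "pos|force|rot"
echo '[[1, 0, 0, 0, 0, 0], [1, 0, 0, 0, 0, 0], [0, 0, 0, 0, 0, 0], [0, 0, 0, 0, 0, 0], [0, 0, 0, 0, 0, 0]]' > mv.in && python3 nudge.py mv.in| grep -E "time|pos|force|rot"
```

```text
tool_pos: [558.9, -352.0, 17.2]
tcp_rot: [[-0.145, 0.989, -0.01], [0.989, 0.145, -0.002], [-0.001, -0.011, -1.0]]
wrist_force: [-7.0, -7.2, 6.3]
grasp_force: 61.0
time: 18.77
tool_pos: [558.8, -351.9, 17.2]
tcp_rot: [[-0.144, 0.989, -0.009], [0.99, 0.144, -0.005], [-0.003, -0.01, -1.0]]
wrist_force: [-6.4, -9.5, 3.8]
grasp_force: 60.7
```

```bash
echo '[[-2, -1.5, 0, 0, 0, 0], [0, 0, 0, 0, 0, 0], [0, 0, 0, 0, 0, 0]]' > mv.in && python3 nudge.py mv.in | grep -E "pos|force|rot"
echo '[[0, 0, 0, 0, 0, 0], [0, 0, 0, 0, 0, 0], [0, 0, 0, 0, 0, 0], [0, 0, 0, 0, 0, 0], [0, 0, 0, 0, 0, 0], [0, 0, 0, 0, 0, 0]]' > mv.in && python3 nudge.py mv.in 42| grep -E "time|pos|force|rot|gap"
echo '[[0, 0, -5, 0, 0, 0], [0, 0, -10, 0, 0, 0], [0, 0, -20, 0, 0, 0], [0, 0, -20, 0, 0, 0], [0, 0, -20, 0, 0, 0], [0, 0, -10, 0, 0, 0], [0, 0, 0, 0, 0, 0], [0, 0, 0, 0, 0, 0], [0, 0, 0, 0, 0, 0]]' > mv.in && python3 nudge.py mv.in
python3 -c "
from h import *;import pickle
p=arm.camera_params('wrist');im=arm.read_camera('wrist')[:,:,::-1]
pickle.dump(p,open('pw5.pkl','wb'));cv2.imwrite('pics/w5.png',im)"
```

```text
tool_pos: [558.8, -352.0, 17.2]
tcp_rot: [[-0.145, 0.989, -0.007], [0.989, 0.145, -0.002], [-0.001, -0.008, -1.0]]
wrist_force: [-4.3, -6.2, 3.1]
grasp_force: 60.7
time: 19.52
tool_pos: [563.2, -348.4, 18.3]
tcp_rot: [[-0.148, 0.989, -0.0], [0.989, 0.148, 0.001], [0.001, -0.0, -1.0]]
wrist_force: [0.1, -0.7, 1.0]
finger_gap: 41.6
grasp_force: 0.0
time: 20.27
tool_pos: [562.2, -349.0, 102.5]
tcp_rot: [[-0.147, 0.989, -0.002], [0.989, 0.147, 0.001], [0.001, -0.002, -1.0]]
wrist_force: [0.3, -0.4, -0.5]
finger_gap: 42.0
grasp_force: 0.0
```

View pics/w5.png

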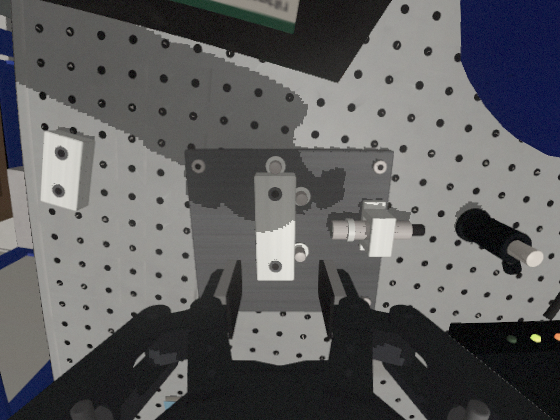

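Run:
```python
from h import *;import pickle
from scipy.optimize import least_squares
p=pickle.load(open('pw5.pkl','rb'))
im=cv2.imread('pics/w5.png')
px=np.array([[198,167],[380,167],[366,302]],float)
L=np.array([[-48,65,14],[98,65,14],[98,-62,14.]])
def X(v):
    c,s=np.cos(v[2]),np.sin(v[2]);return L@np.array([[c,-s,0],[s,c,0],[0,0,1]]).T+[v[0],v[1],0]
r=least_squares(lambda v:(proj(p,X(v))-px).ravel(),[545,-367,.15]);v=r.x
print(v,r.fun.round(1))
q=w(p,[[275,194],[275.5,266],[255,173],[295,173],[294,280],[257,280]],28)[:,:2]-v[:2]
c,s=np.cos(v[2]),np.sin(v[2]);q=q@np.array([[c,-s],[s,c]]);print(q.round(1),q[:2].mean(0),np.arctan2(*(q[1]-q[0])))
cv2.imwrite("pics/w5c.png",cv2.resize(im[150:290,180:400],None,fx=3.6,fy=3.6,interpolation=cv2.INTER_CUBIC))
```

```text
[ 5.48753754e+02 -3.70785929e+02  1.52378832e-01] [-0.3  0.   0.3 -0.5  0.   0.7]
[[ 13.9  46. ]
 [ 13.7 -15.7]
 [ -1.1  62.2]
 [ 29.   62.1]
 [ 29.4 -29.1]
 [ -2.1 -29. ]] [13.80159478 15.1241259 ] -3.139871423148276
```

View pics/w5c.png

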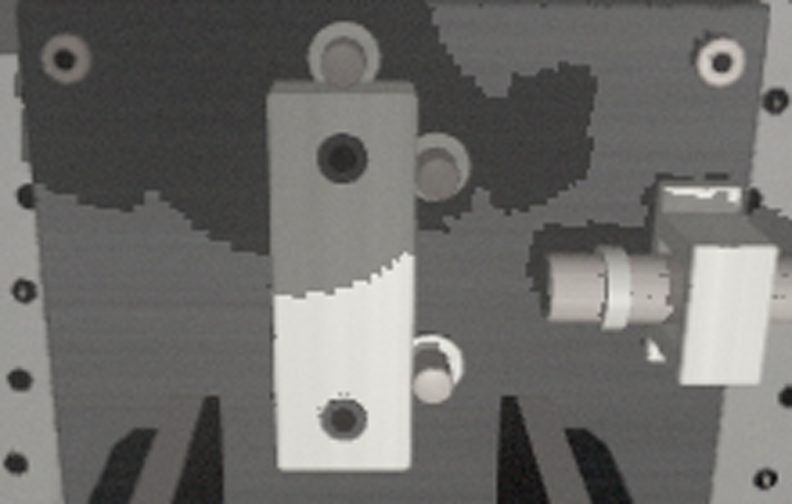

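```bash
echo '[[0, 0, -28, 0, 0, 0], [0, 0, -28, 0, 0, 0], [0, 0, -28, 0, 0, 0], [0, 0, -28, 0, 0, 0], [0, 0, -28, 0, 0, 0.037], [28.5, -7.5, 0, 0, 0, 0], [28.5, -7.5, 0, 0, 0, 0], [28.5, -7.5, 0, 0, 0, 0], [28.5, -7.5, 0, 0, 0, 0], [28.5, -7.5, 0, 0, 0, 0], [28.5, -7.5, 0, 0, 0, 0], [28.5, -7.5, 0, 0, 0, 0], [28.5, -7.5, 0, 0, 0, 0], [28.5, -7.5, 0, 0, 0, 0], [28.5, -7.5, 0, 0, 0, 0], [0, 0, 0, 0, 0, 0], [0, 0, 0, 0, 0, 0], [0, 0, 0, 0, 0, 0], [0, 0, 0, 0, 0, 0]]' > mv.in && python3 nudge.py mv.in 0
python3 -c "
from h import *;import pickle
rel(434.9,-19.3,110,.11)
p=arm.camera_params('wrist');im=arm.read_camera('wrist')[:,:,::-1]
pickle.dump(p,open('pw6.pkl','wb'));cv2.imwrite('pics/w6.png',im)
c,s=np.cos(.11),np.sin(.11);R=np.array([[c,-s],[s,c]])
L=np.array([[29,29],[29,-29],[-29,-29],[-29,29]])@R.T+[431,15.5]
print(proj(p,np.r_[np.c_[L,[45]*4],[[431,15.5,133]]]).round())"
```

```text
time: 21.9
tool_pos: [457.1, -75.5, 243.0]
tcp_rot: [[-0.108, 0.994, -0.001], [0.994, 0.108, 0.0], [0.0, -0.001, -1.0]]
wrist_force: [-1.1, -0.6, -0.9]
finger_gap: -0.1
grasp_force: 0.0
pos [457.1 -75.5 243. ] yaw 0.1087 turn rz -0.0013 rotvec [-0.0007 -0.0003 -0.0013] then move(tool) [ 58.3 -15.9 133. ] now-axes [ 58.3 -15.8 133. ] t 21.9
[[291.  81.]
 [290. 136.]
 [239. 136.]
 [237.  81.]
 [259. 104.]]
```

View pics/w6.png

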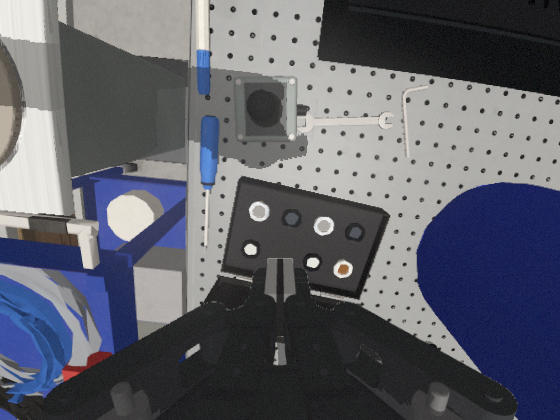

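```bash
echo '[[20, -5, 0, 0, 0, 0], [20, -5, 0, 0, 0, 0], [18, -5, 0, 0, 0, 0], [0, 0, 0, 0, 0, 0], [0, 0, 25, 0, 0, 0], [0, 0, 25, 0, 0, 0], [0, 0, 25, 0, 0, 0], [0, 0, 25, 0, 0, 0], [0, 0, 20, 0, 0, 0], [0, 0, 13, 0, 0, 0], [0, 0, 0, 0, 0, 0], [0, 0, 0, 0, 0, 0], [0, 0, 0, 0, 0, 0]]' > mv.in && python3 nudge.py mv.in
echo '[[5, 0, 0, 0, 0, 0], [5, 0, 0, 0, 0, 0], [5, 0, 0, 0, 0, 0], [0, 0, 0, 0, 0, 0], [0, 0, 0, 0, 0, 0], [0, 0, 0, 0, 0, 0]]' > mv.in && python3 nudge.py mv.in|grep -E "pos|force"
```

```text
time: 23.03
tool_pos: [436.8, -18.8, 111.2]
tcp_rot: [[-0.109, 0.994, 0.001], [0.994, 0.109, 0.0], [-0.0, 0.001, -1.0]]
wrist_force: [0.1, -0.2, 0.7]
finger_gap: 0.5
grasp_force: 0.0
tool_pos: [434.2, -3.4, 110.7]
wrist_force: [-0.0, -1.0, -0.7]
grasp_force: 0.2
```

```bash
echo '[[4, 0, 0, 0, 0, 0], [4, 0, 0, 0, 0, 0], [4, 0, 0, 0, 0, 0], [4, 0, 0, 0, 0, 0], [4, 0, 0, 0, 0, 0], [4, 0, 0, 0, 0, 0], [0, 0, 0, 0, 0, 0], [0, 0, 0, 0, 0, 0], [0, 0, 0, 0, 0, 0]]' > mv.in && python3 nudge.py mv.in|grep -E "pos|force"
echo '[[2, 0, 0, 0, 0, 0], [0, 0, 0, 0, 0, 0], [0, 0, 0, 0, 0, 0], [0, 0, 0, 0, 0, 0]]' > mv.in && python3 nudge.py mv.in|grep -E "pos|force"
```

```text
tool_pos: [431.2, 20.2, 110.4]
wrist_force: [0.4, -3.3, -0.3]
grasp_force: 1.5
tool_pos: [431.0, 22.2, 110.4]
wrist_force: [0.9, -3.2, -0.3]
grasp_force: 1.6
```

```bash
echo '[[2, 0, 0, 0, 0, 0], [2, 0, 0, 0, 0, 0], [0, 0, 0, 0, 0, 0], [0, 0, 0, 0, 0, 0], [0, 0, 0, 0, 0, 0]]' > mv.in && python3 nudge.py mv.in|grep -E "pos|force"
echo '[[2, 0, 0, 0, 0, 0], [0, 0, 0, 0, 0, 0], [0, 0, 0, 0, 0, 0], [0, 0, 0, 0, 0, 0]]' > mv.in && python3 nudge.py mv.in|grep -E "time|pos|force"
```

```text
tool_pos: [430.8, 25.1, 110.4]
wrist_force: [0.5, -7.2, -1.1]
grasp_force: 3.0
time: 25.37
tool_pos: [430.7, 25.3, 110.4]
wrist_force: [2.3, -11.0, -1.0]
grasp_force: 4.8
```

Stop reached. Hold one second, checking the sensor with the side camera, then return.

```bash
echo '[[0, 0, 0, 0, 0, 0], [0, 0, 0, 0, 0, 0], [0, 0, 0, 0, 0, 0], [0, 0, 0, 0, 0, 0], [0, 0, 0, 0, 0, 0], [0, 0, 0, 0, 0, 0], [0, 0, 0, 0, 0, 0], [0, 0, 0, 0, 0, 0], [0, 0, 0, 0, 0, 0], [0, 0, 0, 0, 0, 0], [0, 0, 0, 0, 0, 0], [0, 0, 0, 0, 0, 0], [0, 0, 0, 0, 0, 0], [0, 0, 0, 0, 0, 0]]' > mv.in && python3 nudge.py mv.in|grep -E "pos|force"
python3 -c "
from h import *
cv2.imwrite('pics/t7.png',arm.read_camera('top')[:,:,::-1])"
echo '[[-5, 0, 0, 0, 0, 0], [-5, 0, 0, 0, 0, 0], [-5, 0, 0, 0, 0, 0], [-5, 0, 0, 0, 0, 0], [-5, 0, 0, 0, 0, 0], [-5, 0, 0, 0, 0, 0], [-5, 0, 0, 0, 0, 0], [-5, 0, 0, 0, 0, 0], [-5, 0, 0, 0, 0, 0], [-5, 0, 0, 0, 0, 0], [0, 0, 0, 0, 0, 0], [0, 0, 0, 0, 0, 0], [0, 0, -20, 0, 0, 0], [0, 0, -30, 0, 0, 0], [0, 0, -30, 0, 0, 0], [0, 0, -30, 0, 0, 0], [0, 0, -25, 0, 0, 0], [0, 0, 0, 0, 0, 0], [0, 0, 0, 0, 0, 0], [0, 0, 0, 0, 0, 0]]' > mv.in && python3 nudge.py mv.in
python3 -c "
from h import *
im=arm.read_camera('top')[:,:,::-1];a=[cv2.resize(i[140:265,205:435],None,fx=2.4,fy=2.4,interpolation=cv2.INTER_CUBIC) for i in(cv2.imread('pics/t7.png'),im)]
cv2.imwrite('pics/t8.png',np.vstack(a))"
```

```text
tool_pos: [430.7, 25.4, 110.4]
wrist_force: [0.8, -10.1, -1.6]
grasp_force: 4.8
time: 28.25
tool_pos: [435.4, -21.1, 244.8]
tcp_rot: [[-0.111, 0.994, -0.001], [0.994, 0.111, -0.0], [-0.0, -0.001, -1.0]]
wrist_force: [0.3, -1.4, -1.1]
finger_gap: 0.1
grasp_force: 0.0
```

View pics/t8.png

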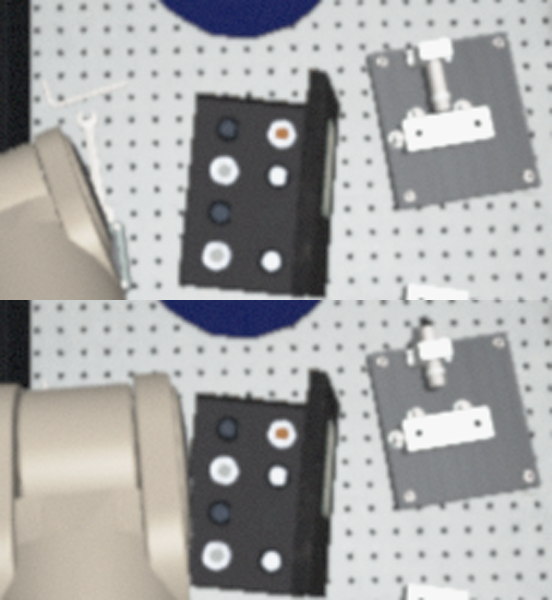

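The upper half shows the sensor extended to the blank at (443,105). The lower half shows it retracted at (433,380), so the stick is back at centre. The blank is still against all three pins, with its centre at (448,430).

```bash
python3 -c "
from cell import arm
print(arm.sign_off())"
```

```text
the job is handed in; nothing more can be done
None
```

The long blank is seated against all three pins, the jog stick was held fully left for over a second and is back at centre, the short blank was not touched, and the job is handed in at about 28 s; sign-off returned no verdict.

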